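Reversing the charged battery packs into the storage rack

TASK

The four battery packs are charged: move them from the row of chargers into the four bays of the wooden storage rack, in the reverse order. Seen from the robot's base looking out over the bench, the pack at the left end of the chargers goes into the right-end bay, the next one into the bay beside it, and so on to the left-end bay, one pack in each bay. Stand each pack upright on the floor of its bay, let go of it, and never tip a pack over.

Things in the scene. Friction and masses are not known exactly. Their poses are not given: they have to be found in the camera images.
- low_center (a point): centre of the low block-shaped battery pack, black with a grey band: 50 (its x) by 44 (its y) by 42 mm high, the lowest of the four, two small steel rails on top. Loose, about 260 g (-30 to +40 %). Point on its upright axis, 21 mm above its underside. Starts on charger_low, its x along the charger's to 0.08 rad. Grip from above across its x, about 28 mm above its underside.
- tall_center (a point): centre of the tall block-shaped battery pack, black with two grey bands: 50 (its x) by 44 (its y) by 68 mm high, the tallest of the four. Loose, about 420 g (-30 to +40 %). Point on its upright axis, 34 mm above its underside. Starts on charger_tall, its x along the charger's to 0.08 rad. Grip from above across its x, about 40 mm above its underside.
- round_center (a point): centre of the round battery pack, an upright black cylinder with a grey band, 44 mm in diameter and 56 mm high. Loose, about 300 g (-30 to +40 %). Point on its upright axis, 28 mm above its underside. Starts on charger_round, its x along the charger's to 0.08 rad. Grip from above across its x, about 34 mm above its underside.
- step_center (a point): centre of the stepped battery pack: a black block 50 (its x) by 44 (its y) by 44 mm high with a narrower tower on top (22 by 36 mm, 10 mm off centre to its +x, 60 mm overall height). Loose, about 340 g (-30 to +40 %). Point on its upright axis, 30 mm above its underside. Starts on charger_step, its x along the charger's to 0.08 rad. Grip from above across its x, about 30 mm above its underside.
- charger_low: charger on which the low pack starts: one of four identical fixed white chargers in a row on the rail, in any order. 68 (x) by 62 (y) mm; flat top 22 mm above this origin (centre of its underside), a 6 mm high cheek along each y side, 52 mm apart inside; open at front and back. It never moves, so it shows where its pack started.
- charger_tall: charger on which the tall pack starts: one of four identical fixed white chargers in a row on the rail, in any order. 68 (x) by 62 (y) mm; flat top 22 mm above this origin (centre of its underside), a 6 mm high cheek along each y side, 52 mm apart inside; open at front and back. It never moves, so it shows where its pack started.
- charger_round: charger on which the round pack starts: one of four identical fixed white chargers in a row on the rail, in any order. 68 (x) by 62 (y) mm; flat top 22 mm above this origin (centre of its underside), a 6 mm high cheek along each y side, 52 mm apart inside; open at front and back. It never moves, so it shows where its pack started.
- charger_step: charger on which the step pack starts: one of four identical fixed white chargers in a row on the rail, in any order. 68 (x) by 62 (y) mm; flat top 22 mm above this origin (centre of its underside), a 6 mm high cheek along each y side, 52 mm apart inside; open at front and back. It never moves, so it shows where its pack started.
- charger_rail: fixed aluminium plate under the chargers, 84 (x) by 300 (y, the row) by 12 mm, grey power duct along its +x edge, 26 mm high. Origin: centre of its underside. Chargers stand at y = +112.5, +37.5, -37.5, -112.5 mm in its frame, x = 0. Its y points to the robot's left, within 0.15 rad. It may be the row nearer to the robot or the farther one.
- storage_rack: fixed empty wooden rack, 96 (x) by 308 (y, the row) mm. Origin: centre of its underside. Four bays at y = +112.5, +37.5, -37.5, -112.5 mm in its frame, x = 0; bay floor 12 mm above the origin. Bays 67 mm wide between 8 mm dividers rising 22 mm above the floor; lips 5 mm high along front and back, 84 mm apart inside. Its y points to the robot's left, within 0.15 rad.
Mind the look-alikes: they are no part of the job. What is shaped like the part that bears round_center but green is not meant. Leave any pink look-alike of the part that bears step_center alone.

How it is judged (in metres and radians):
At the end, for the whole second after the job is handed in: Every pack stands at rest and upright (within 0.1 rad) on the floor of the storage rack (height within 6 mm), in the bay that mirrors its charger's place in the row (1st from the left to 1st from the right, and so on), within 15 mm of the bay's centre along the row and 20 mm across it (((y of charger_low in the frame of charger_rail between 0.0925 and 0.1325 m and y of low_center in the frame of storage_rack between -0.1275 and -0.0975 m) or (y of charger_low in the frame of charger_rail between 0.0175 and 0.0575 m and y of low_center in the frame of storage_rack between -0.0525 and -0.0225 m) or (y of charger_low in the frame of charger_rail between -0.0575 and -0.0175 m and y of low_center in the frame of storage_rack between 0.0225 and 0.0525 m) or (y of charger_low in the frame of charger_rail between -0.1325 and -0.0925 m and y of low_center in the frame of storage_rack between 0.0975 and 0.1275 m)) and x of low_center in the frame of storage_rack between -0.02 and 0.02 m and z of low_center in the frame of storage_rack between 0.027 and 0.039 m and angle between each of low_center, tall_center, round_center, step_center's own z axis and vertical below 0.1 rad and linear speed of each of pack_low, pack_tall, pack_round, pack_step below 0.02 m/s and ((y of charger_tall in the frame of charger_rail between 0.0925 and 0.1325 m and y of tall_center in the frame of storage_rack between -0.1275 and -0.0975 m) or (y of charger_tall in the frame of charger_rail between 0.0175 and 0.0575 m and y of tall_center in the frame of storage_rack between -0.0525 and -0.0225 m) or (y of charger_tall in the frame of charger_rail between -0.0575 and -0.0175 m and y of tall_center in the frame of storage_rack between 0.0225 and 0.0525 m) or (y of charger_tall in the frame of charger_rail between -0.1325 and -0.0925 m and y of tall_center in the frame of storage_rack between 0.0975 and 0.1275 m)) and x of tall_center in the frame of storage_rack between -0.02 and 0.02 m and z of tall_center in the frame of storage_rack between 0.04 and 0.052 m and ((y of charger_round in the frame of charger_rail between 0.0925 and 0.1325 m and y of round_center in the frame of storage_rack between -0.1275 and -0.0975 m) or (y of charger_round in the frame of charger_rail between 0.0175 and 0.0575 m and y of round_center in the frame of storage_rack between -0.0525 and -0.0225 m) or (y of charger_round in the frame of charger_rail between -0.0575 and -0.0175 m and y of round_center in the frame of storage_rack between 0.0225 and 0.0525 m) or (y of charger_round in the frame of charger_rail between -0.1325 and -0.0925 m and y of round_center in the frame of storage_rack between 0.0975 and 0.1275 m)) and x of round_center in the frame of storage_rack between -0.02 and 0.02 m and z of round_center in the frame of storage_rack between 0.034 and 0.046 m and ((y of charger_step in the frame of charger_rail between 0.0925 and 0.1325 m and y of step_center in the frame of storage_rack between -0.1275 and -0.0975 m) or (y of charger_step in the frame of charger_rail between 0.0175 and 0.0575 m and y of step_center in the frame of storage_rack between -0.0525 and -0.0225 m) or (y of charger_step in the frame of charger_rail between -0.0575 and -0.0175 m and y of step_center in the frame of storage_rack between 0.0225 and 0.0525 m) or (y of charger_step in the frame of charger_rail between -0.1325 and -0.0925 m and y of step_center in the frame of storage_rack between 0.0975 and 0.1275 m)) and x of step_center in the frame of storage_rack between -0.02 and 0.02 m and z of step_center in the frame of storage_rack between 0.036 and 0.048 m); the robot touches nothing.
It fails at once if the low pack is tipped over (more than 0.6 rad) (angle between low_center's own z axis and vertical above 0.6 rad).
It fails at once if the tall pack is tipped over (more than 0.6 rad) (angle between tall_center's own z axis and vertical above 0.6 rad).
It fails at once if the round pack is tipped over (more than 0.6 rad) (angle between round_center's own z axis and vertical above 0.6 rad).
It fails at once if the step pack is tipped over (more than 0.6 rad) (angle between step_center's own z axis and vertical above 0.6 rad).
It also fails if it takes over 88 s, if anything falls off the work surface, if the arm or the gripper's body presses on something with over 40 N, if the wrist force passes 120 N, or if a joint passes its speed limit or range.

ROBOT

A 7-joint arm with a two-finger parallel gripper is mounted at the origin on the work surface. World frame = base frame: x ahead of the robot, y to its left, z up, the work surface at z = 0. Lengths are in m, angles in degrees, forces in N, time in s.
With the tool pointing down it reaches from about 0.425 to 0.875 m from the base axis. Payload 4.7 kg.
Tool frame: the origin (TCP) lies on the centre line of the jaws, within the pads' length; the fingertips stand 11 mm ahead of it and the grasp point (between the pads) lies 8 mm behind it; z points along the fingers, y is the direction in which the jaws open and shut (so a half turn about z gives the same grasp; the last joint's range is limited). The gripper opens to 87 mm and grips with 3 to 60 N. Pads are 19 mm wide; open, the fingers measure 117 mm over their backs; the gripper's body (75 mm by 190 mm) begins 51 mm behind the grasp point.
Start: joints at [0.808, 18.392, -4.016, 83.108, 1.295, 78.541, -3.26], TCP at [0.65, -0, 0.234] pointing down, gripper open.
Joint ranges: [-163.93, 163.93], [-17.29, 119.83], [-79.2, 71.16], [3.27, 140.29], [-89.18, 269.18], [5.43, 117.66], [-154.24, 154.24]. Speed limits (degrees/s): [147.25, 147.25, 180, 180, 180, 180, 180].

INTERFACE

Orientations are given as [roll, pitch, yaw] about the fixed x, y, z axes, in that order (R = Rz(yaw) Ry(pitch) Rx(roll)).
In Python, from cell import env gives the robot as it stands.
- The arm moves only by the tool servo_tool, never from a script. Its argument "moves" is text: rows parted by semicolons, each of 7 numbers parted by spaces: the shift along the tool's x, y, z as a fraction of full scale, then the turn, a rotation vector about the tool's x, y, z as a fraction of full scale, then the gripper's target within -1 to 1 (shut at 1, half-way at 0, fully open at -1). A call has 1 to 20 rows; each row shifts and turns the pose as measured when the row begins, along the tool's axes as they then stand; what a row does not reach is not made up. Full scale, the value 1, is 1000 mm for a shift and 0.5 rad for a turn. A row lasts 1/12 s, in which the tool goes at most 41.7 mm and 7.16 degrees, less where a joint would pass 70% of its speed; a pose out of reach is approached as far as the arm can. A call with a number of a shift or a turn outside -1 to 1 is refused whole. A call with a gripper value outside its range is refused whole. The fingers move at their own pace and stop on an object; "squeeze" is the grip in N (left out, the last holds). Time passes only in rows, so rows that do not move let the fingers close. It gives the time, the measured TCP pose, the force and the opening at its end, in the units of the state.
- env.get_obs(): the state, without advancing time (a new reading comes with each control period).
- env.read_camera(name): name is "scene" or "side" or "wrist"; returns a dict with "img" (400x640x3 uint8, red, green, blue), "range_z" (400x640 float32, m along the optical axis (not along the pixel's ray), 0 where there is no reading), "mtx" (3x3 intrinsics, pixels), "T" (4x4, takes a point from camera to world coordinates); the wrist camera has in their place "hand_eye" (4x4, takes a point from camera to tool coordinates, whose origin is the TCP and whose axes are the flange's). Camera axes: x right, y up, looking along -z (the intrinsics and any distortion apply to the point x, -y, -z); pixel columns grow to the right and rows downward; lengths in m; the calibration is good to about 2 mm. A picture is of the moment at which its call begins: read the wrist's pose just before it.
- env.sign_off(): hands the job in, once; it reports no verdict.
The state is a dict: "time_s": time; "qpos": joint angles; "joint_velocities": joint speeds; "effort": joint torques, N m; "tool_pos": TCP position; "tool_rot": TCP orientation; "force": force on the tool from outside, world axes, zero at the start; "wrist_torque": the same for the moment, N m; "grip_width": finger opening in m.
Only numpy, scipy, OpenCV 4.12 (cv2) and the standard library are available. Lean on these libraries where they do the work, as an engineer would, in place of code of your own. Each camera call takes 0.05 s, during which the arm holds its last target.

## Working session

There is one attempt and no reset: what is moved stays moved. The work goes in short steps, Python scripts to look and compute and a tool call to move; the robot and the scene stay as the last step left them, time stands still between calls to the robot, and variables do not carry over. Pictures are saved under pics/ and viewed, and the job is handed in when it is done.

Besides the shell and the picture viewer there is one more tool, called after "Request:" by a JSON object that holds its "api" and its "payload", one argument or row to a line. servo_tool: Moves the arm, as the interface text tells. Its arguments: {"type":"object","properties":{"moves":{"type":"string"},"squeeze":{"type":"number"}},"required":["moves"]}

```bash
mkdir -p pics; ls; python3 - <<'E'
from cell import env
import cv2,numpy as np
o=env.get_obs();print({k:np.round(v,3) for k,v in o.items()})
for n in ["scene","side","wrist"]:
    d=env.read_camera(n);cv2.imwrite(f"pics/{n}0.png",d["img"][:,:,::-1])
    np.savez(f"pics/{n}0.npz",**d)
    print(n,np.round(d["mtx"],1).tolist(),np.round(d.get("T",d.get("hand_eye")),3).tolist(),[k for k in d])
E
```

```text
pics
{'time_s': np.float64(0.0), 'qpos': array([ 0.807, 18.439, -4.016, 83.174,  1.296, 78.539, -3.258]), 'joint_velocities': array([-0.085,  0.007,  0.079, -0.031, -0.094,  0.016, -0.019]), 'effort': array([-0.0000e+00, -4.9128e+01, -4.0400e-01, -3.1253e+01, -6.4000e-02,
        4.4000e-02,  0.0000e+00]), 'tool_pos': array([ 0.649, -0.   ,  0.232]), 'tool_rot': array([-1.79893e+02,  6.00000e-03,  9.00050e+01]), 'force': array([-0.072, -0.559, -0.408]), 'wrist_torque': array([0.031, 0.013, 0.065]), 'grip_width': np.float64(0.087)}
scene [[426.2, 0.0, 319.6], [0.0, 426.2, 197.4], [0.0, 0.0, 1.0]] [[0.885, -0.383, 0.266, 0.816], [0.466, 0.723, -0.51, -0.373], [0.003, 0.575, 0.818, 0.698], [0.0, 0.0, 0.0, 1.0]] ['img', 'range_z', 'mtx', 'T']
side [[403.4, 0.0, 318.3], [0.0, 403.4, 194.4], [0.0, 0.0, 1.0]] [[-0.975, 0.13, -0.182, 0.475], [-0.224, -0.565, 0.794, 0.546], [0.001, 0.815, 0.58, 0.443], [0.0, 0.0, 0.0, 1.0]] ['img', 'range_z', 'mtx', 'T']
wrist [[280.4, 0.0, 320.0], [0.0, 280.4, 196.4], [0.0, 0.0, 1.0]] [[-0.001, 0.959, 0.283, 0.079], [1.0, 0.001, 0.001, -0.0], [0.001, 0.283, -0.959, -0.153], [0.0, 0.0, 0.0, 1.0]] ['img', 'range_z', 'mtx', 'hand_eye']
```

View pics/scene0.png

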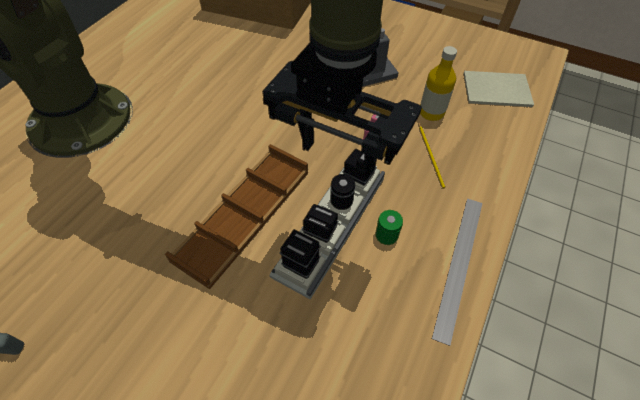

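View pics/side0.png

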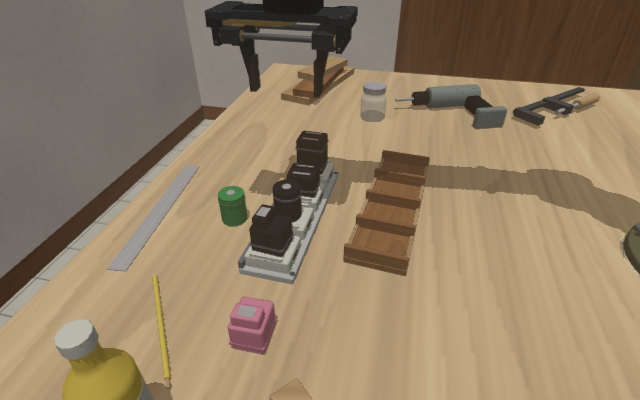

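View pics/wrist0.png

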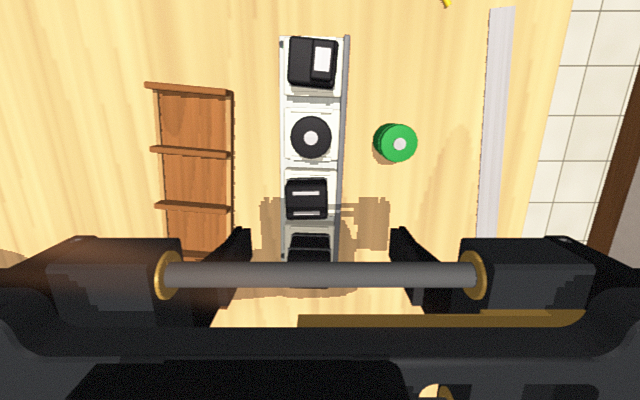

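```bash
cat > h.py <<'E'
import numpy as np,cv2
from scipy.spatial.transform import Rotation as Ro
def toolT(o):
    T=np.eye(4);T[:3,:3]=Ro.from_euler('xyz',o["tool_rot"],degrees=True).as_matrix();T[:3,3]=o["tool_pos"];return T
def cloud(d,T):
    z=d["range_z"];v,u=np.mgrid[:400,:640];K=d["mtx"]
    p=np.stack([(u-K[0,2])/K[0,0]*z,-(v-K[1,2])/K[1,1]*z,-z,np.ones_like(z)],-1)
    w=(p@T.T)[...,:3];w[z==0]=np.nan;return w
def camT(d,o): return d["T"] if "T" in d else toolT(o)@d["hand_eye"]
E
cat > m.py <<'E'
from h import *
o={"tool_rot":[-179.893,0.006,90.005],"tool_pos":[0.649,0,0.232]}
tiles=[]
x0,x1,y0,y1=0.40,0.80,-0.25,0.25;s=800 # px/m
for n in ["scene","side","wrist"]:
    d=dict(np.load(f"pics/{n}0.npz"));w=cloud(d,camT(d,o)).reshape(-1,3);c=d["img"].reshape(-1,3)
    k=(w[:,2]<0.115)&(w[:,2]>-0.02)&(w[:,0]>x0)&(w[:,0]<x1)&(w[:,1]>y0)&(w[:,1]<y1)
    w=w[k];c=c[k];i=np.argsort(w[:,2]);w=w[i];c=c[i]
    im=np.zeros((400,320,3),np.uint8)+60;hm=im.copy()
    r=((y1-w[:,1])*s).astype(int);q=((w[:,0]-x0)*s).astype(int)
    im[r,q]=c[:,::-1]
    print(n,len(w),"table",np.round(np.percentile(w[w[:,2]<0.01,2],[10,50,90]),4))
    tiles.append(im)
    np.save(f"pics/{n}_w.npy",np.hstack([w,c]))
cv2.imwrite("pics/top0.png",cv2.resize(np.hstack(tiles[:3]),None,fx=.83,fy=.83) if 0 else np.hstack(tiles)[:,:])
E
python3 m.py; python3 -c "
import cv2;i=cv2.imread('pics/top0.png');cv2.imwrite('pics/top0s.png',cv2.resize(i,(800,333)))"
```

```text
scene 47128 table [-0.0019 -0.0003  0.0014]
side 46411 table [-0.      0.001   0.0021]
wrist 80959 table [-0.      0.001   0.0021]
```

View pics/top0s.png

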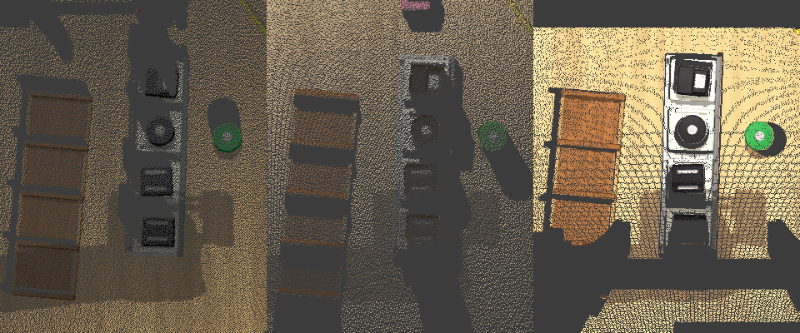

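```bash
cat > f.py <<'E'
from h import *
W={n:np.load(f"pics/{n}_w.npy") for n in ["scene","side","wrist"]}
for n,w in W.items():
    print(n)
    for nm,yc,z in [("step_tower",.13,.094),("step_low",.13,.078),("round",.055,.090),("low",-.02,.076),("tall",-.095,.102)]:
        k=(abs(w[:,1]-yc)<.034)&(abs(w[:,2]-z)<.004)&(w[:,0]>.56)&(w[:,0]<.72)
        p=w[k]
        if len(p)<30: continue
        r=cv2.minAreaRect((p[:,:2]*1000).astype(np.float32))
        print(" ",nm,len(p),"z",np.round(np.median(p[:,2]),4),"rect",np.round(r[0],1),np.round(r[1],1),round(r[2],2),"pct x",np.round(np.percentile(p[:,0],[1,99])*1e3,1),"y",np.round(np.percentile(p[:,1],[1,99])*1e3,1))
    # rack floor
    k=(w[:,0]<.56)&(w[:,2]>.007)&(w[:,2]<.04)&(w[:,1]<.15)&(w[:,1]>-.23); p=w[k]
    r=cv2.minAreaRect((p[:,:2]*1000).astype(np.float32)); print("  rack",len(p),r)
    d=p[(p[:,2]>.029)&(p[:,2]<.038)]
    h,e=np.histogram(d[:,1],bins=np.arange(-.23,.15,.01)); print("  div",dict(zip(np.round(e,2).tolist(),h.tolist())))
    # rail plate & cheeks
    k=(w[:,0]>.56)&(w[:,0]<.72)&(w[:,2]>.008)&(w[:,2]<.045)&(w[:,1]>-.2)&(w[:,1]<.22); p=w[k]
    p=p[p[:,3:].max(1)-p[:,3:].min(1)<45]
    r=cv2.minAreaRect((p[:,:2]*1000).astype(np.float32)); print("  rail",len(p),r)
E
python3 f.py
```

```text
scene
  step_tower 54 z 0.0934 rect [644.2 118.2] [11.1 25.4] 23.07 pct x [640.3 652.7] y [107.7 130.9]
  step_low 219 z 0.0774 rect [641.5 125.1] [43.4 49.5] 83.42 pct x [616.9 667.2] y [104.1 147.7]
  round 385 z 0.0896 rect [639.9  53.1] [41.2 42.5] 26.18 pct x [620.3 660.5] y [32.1 73.7]
  low 601 z 0.0755 rect [633.9 -21.9] [49.7 44.1] 1.15 pct x [610.1 657.8] y [-42.9  -0.7]
  tall 748 z 0.1015 rect [636.6 -98. ] [43.2 49.8] 88.19 pct x [612.6 660.7] y [-119.   -76.9]
  rack 7478 ((477.7542724609375, -43.378875732421875), (308.8151550292969, 98.4124755859375), 84.82972717285156)
  div {-0.23: 0, -0.22: 0, -0.21: 3, -0.2: 212, -0.19: 51, -0.18: 0, -0.17: 0, -0.16: 0, -0.15: 0, -0.14: 0, -0.13: 89, -0.12: 139, -0.11: 0, -0.1: 0, -0.09: 0, -0.08: 0, -0.07: 0, -0.06: 11, -0.05: 174, -0.04: 25, -0.03: 0, -0.02: 0, -0.01: 0, 0.0: 0, 0.01: 0, 0.02: 97, 0.03: 93, 0.04: 0, 0.05: 0, 0.06: 0, 0.07: 0, 0.08: 0, 0.09: 17, 0.1: 152, 0.11: 11, 0.12: 0, 0.13: 0}
  rail 3121 ((637.33642578125, 14.495086669921875), (298.6585998535156, 85.03204345703125), 88.04959869384766)
side
  step_tower 285 
[... 1441 characters left out ...]
1.9]
  tall 363 z 0.102 rect [635.7 -94.6] [44.  48.8] 88.24 pct x [611.9 659.3] y [-116.3  -72.9]
  rack 12344 ((476.3106994628906, -41.54627990722656), (307.4180603027344, 97.39569854736328), 84.80725860595703)
  div {-0.23: 0, -0.22: 0, -0.21: 0, -0.2: 28, -0.19: 0, -0.18: 0, -0.17: 0, -0.16: 0, -0.15: 0, -0.14: 0, -0.13: 0, -0.12: 128, -0.11: 0, -0.1: 0, -0.09: 0, -0.08: 0, -0.07: 0, -0.06: 0, -0.05: 292, -0.04: 194, -0.03: 0, -0.02: 0, -0.01: 0, 0.0: 0, 0.01: 0, 0.02: 99, 0.03: 421, 0.04: 12, 0.05: 0, 0.06: 0, 0.07: 0, 0.08: 0, 0.09: 6, 0.1: 479, 0.11: 124, 0.12: 0, 0.13: 0}
  rail 7473 ((656.3441772460938, 17.123565673828125), (296.6609802246094, 124.28855895996094), 88.08470153808594)
```

Identified in the images:
- **Packs**, left to right in wrist0: step (312,62), round (310,137), low (306,198), tall (308,250).
- **Look-alikes**: green cylinder (396,143 in wrist0; 232,205 in side0) and pink stepped block (252,323 in side0). I will avoid both.
- **Rack**: the near row, with the row direction matching in all three cameras.

I'll check this in one close crop, then start with the tall pack.

```bash
python3 -c "
import cv2
a=cv2.imread('pics/wrist0.png')[20:270,260:430];b=cv2.imread('pics/side0.png')[120:290,180:350]
a=cv2.resize(a,None,fx=2,fy=2);b=cv2.resize(b,(440,500));cv2.imwrite('pics/crop0.png',cv2.hconcat([a,b]))"
```

```text
(no output)
```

View pics/crop0.png

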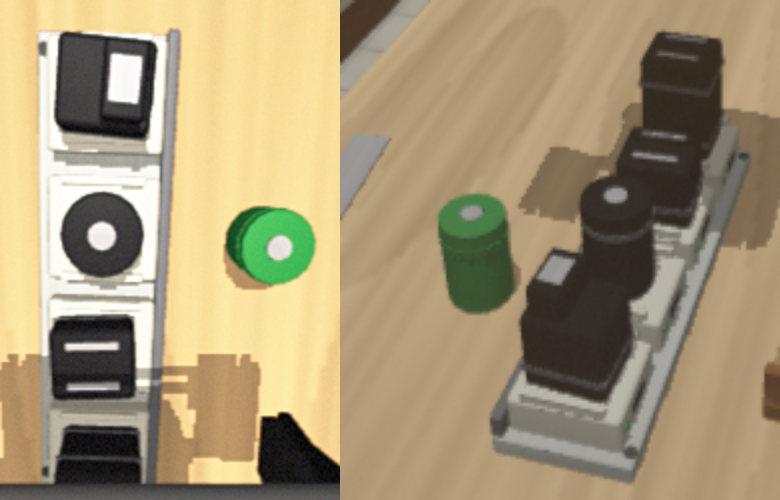

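Request:
{"api": "servo_tool", "payload": {
  "moves": "-0.024 -0.0035 0 0 0 0.016 -1; -0.024 -0.0035 0 0 0 0.016 -1; -0.024 -0.0035 0 0 0 0.016 -1; -0.023 -0.0035 0.02 0 0 0.016 -1; 0 0 0.03 0 0 0 -1; 0 0 0.03 0 0 0 -1; 0 0 0 0 0 0 -1; 0 0 0 0 0 0 -1",
  "squeeze": 25
}}

```text
time_s: 0.82
tool_pos: [0.6336, -0.098, 0.1494]
tool_rot: [-179.9, -0.0, 88.2]
force: [0.7, -0.3, 1.7]
grip_width: 0.0872
```

The crop shows step (tower to +x), round, low and tall in black. The green cylinder is well to the right of the row.

Request:
{"api": "servo_tool", "payload": {
  "moves": "0.003 0.0015 0.02 0 0 0 -1; 0 0 0.025 0 0 0 -1; 0 0 0.02 0 0 0 -1; 0 0 0.01 0 0 0 -1; 0 0 0 0 0 0 -1"
}}

```text
time_s: 1.23
tool_pos: [0.6407, -0.0928, 0.0808]
tool_rot: [179.5, -0.0, 88.4]
force: [-0.7, -0.2, -0.4]
grip_width: 0.087
```

```bash
cat > s.py <<'E'
from cell import env
from h import *
import sys
o=env.get_obs();print(np.round(o["tool_pos"],4),np.round(o["tool_rot"],2),np.round(o["joint_velocities"],2))
for n in sys.argv[2:]:
    d=env.read_camera(n);cv2.imwrite(f"pics/{n}{sys.argv[1]}.png",d["img"][:,:,::-1]);np.savez(f"pics/{n}{sys.argv[1]}.npz",pos=o["tool_pos"],rot=o["tool_rot"],**d)
o=env.get_obs();print(np.round(o["tool_pos"],4),np.round(o["tool_rot"],2))
E
python3 s.py 1 wrist side
```

```text
[ 0.6407 -0.0928  0.0808] [ 1.7949e+02 -3.0000e-02  8.8400e+01] [-0.45 -0.82 -0.44 -1.51 -0.18  1.52  0.04]
[ 0.642 -0.093  0.083] [ 1.7929e+02 -2.0000e-02  8.8390e+01]
```

View pics/wrist1.png

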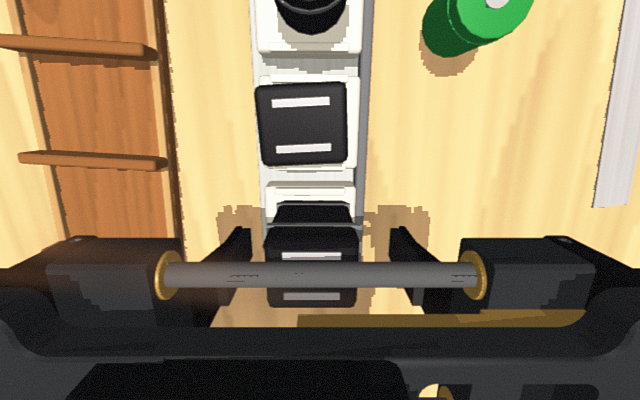

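View pics/side1.png

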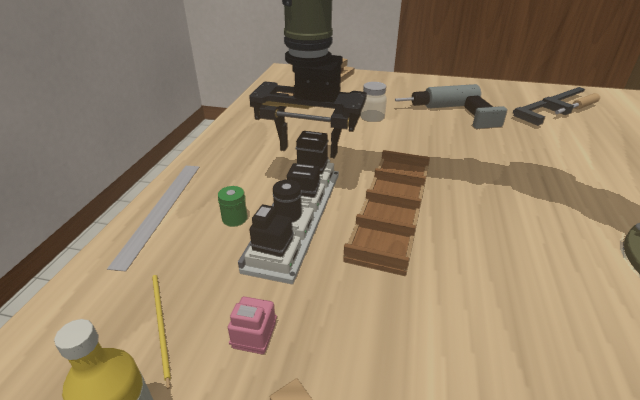

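Request:
{"api": "servo_tool", "payload": {
  "moves": "-0.002 -0.006 0.005 0.024 0 0 -1; 0 0 0.005 0 0 0 -1; 0 0 0.003 0 0 0 -1; 0 0 0 0 0 0 -1"
}}

```text
time_s: 1.67
tool_pos: [0.6389, -0.0953, 0.0747]
tool_rot: [179.6, 0.0, 88.4]
force: [0.2, 0.4, 0.4]
grip_width: 0.087
```

Request:
{"api": "servo_tool", "payload": {
  "moves": "0 -0.004 0.006 0.014 0 0 -1; 0 0 0.004 0 0 0 -1; 0 0 0 0 0 0 -1"
}}

```text
time_s: 1.92
tool_pos: [0.6352, -0.0954, 0.0648]
tool_rot: [179.9, 0.0, 88.4]
force: [-0.1, 0.0, -0.1]
grip_width: 0.0869
```

Request:
{"api": "servo_tool", "payload": {
  "moves": "0 0 0 0 0 0 1; 0 0 0 0 0 0 1; 0 0 0 0 0 0 1; 0 0 0 0 0 0 1; 0 0 0 0 0 0 1; 0 0 0 0 0 0 1; 0 0 0 0 0 0 1; 0 0 0 0 0 0 1",
  "squeeze": 35
}}

```text
time_s: 2.58
tool_pos: [0.6354, -0.0953, 0.0645]
tool_rot: [179.9, 0.0, 88.4]
force: [0.1, -0.4, -0.6]
grip_width: 0.0503
```

Request:
{"api": "servo_tool", "payload": {
  "moves": "0 0 -0.01 0 0 0 1; 0 0 -0.02 0 0 0 1; 0 0 -0.025 0 0 0 1; 0 0 -0.025 0 0 0 1; 0 0 -0.015 0 0 0 1; 0 0 0 0 0 0 1; 0 0 0 0 0 0 1"
}}

```text
time_s: 3.17
tool_pos: [0.6298, -0.0946, 0.1594]
tool_rot: [-179.3, -0.0, 88.4]
force: [-0.5, 0.1, -4.4]
grip_width: 0.0499
```

Request:
{"api": "servo_tool", "payload": {
  "moves": "0.01 -0.01 0 -0.012 0 0.016 1; 0.018 -0.018 0 -0.012 0 0.016 1; 0.02 -0.02 0 0 0 0.016 1; 0.022 -0.022 0 0 0 0.016 1; 0.022 -0.022 0 0 0 0.016 1; 0.022 -0.022 0 0 0 0.016 1; 0.02 -0.02 0 0 0 0.016 1; 0.015 -0.012 0 0 0 0.014 1; 0.005 -0.005 0 0 0 0 1; 0 0 0 0 0 0 1; 0 0 0 0 0 0 1"
}}

```text
time_s: 4.08
tool_pos: [0.4723, 0.0703, 0.1439]
tool_rot: [-178.7, 0.4, 84.4]
force: [-0.3, -0.5, -4.5]
grip_width: 0.0498
```

```bash
cat > g.py <<'E'
# usage: g.py x y z yaw [rows]
from cell import env
from h import *
import sys
a=list(map(float,sys.argv[1:]));o=env.get_obs();T=toolT(o)
n=a[4] if len(a)>4 else 1
s=T[:3,:3].T@(np.array(a[:3])-T[:3,3])
r=(Ro.from_matrix(T[:3,:3]).inv()*Ro.from_euler('xyz',[180,0,a[3]],degrees=True)).as_rotvec()
print("t",round(o["time_s"],2),np.round(o["tool_pos"],4),np.round(o["tool_rot"],1),"F",np.round(o["force"],1),"shift",np.round(s/n,4),"turn",np.round(r/.5/n,4))
E
python3 g.py .4867 .070 .06 84.8
```

```text
t 4.08 [0.4723 0.0703 0.1439] [-178.7    0.4   84.4] F [-0.3 -0.5 -4.5] shift [0.0017 0.0162 0.0836] turn [-0.0458  0.0144 -0.0134]
```

Request:
{"api": "servo_tool", "payload": {
  "moves": "0.001 0.008 0.01 -0.023 0.007 -0.007 1; 0.001 0.006 0.015 -0.015 0.007 -0.007 1; 0 0.001 0.02 0 0 0 1; 0 0 0.015 0 0 0 1; 0 0 0.01 0 0 0 1; 0 0 0 0 0 0 1; 0 0 0 0 0 0 1"
}}

```text
time_s: 4.67
tool_pos: [0.4942, 0.0599, 0.0698]
tool_rot: [180.0, 0.2, 84.1]
force: [0.5, 0.5, -3.2]
grip_width: 0.0499
```

```bash
python3 g.py .4867 .070 .044 84.8
```

```text
t 4.67 [0.4942 0.0599 0.0698] [180.    0.2  84.1] F [ 0.5  0.5 -3.2] shift [ 0.0094 -0.0085  0.0258] turn [ 0.0007  0.0071 -0.0243]
```

Request:
{"api": "servo_tool", "payload": {
  "moves": "0.005 -0.004 0 0 0.003 -0.012 1; 0.004 -0.004 0 0 0.003 -0.01 1; 0 0 0 0 0 0 1; 0 0 0 0 0 0 1"
}}

```text
time_s: 5.0
tool_pos: [0.4885, 0.0697, 0.0721]
tool_rot: [179.8, -0.0, 84.7]
force: [0.2, -0.0, -3.2]
grip_width: 0.0497
```

```bash
python3 g.py .4867 .070 .044 84.8
```

```text
t 5.0 [0.4885 0.0697 0.0721] [179.8  -0.   84.7] F [ 0.2 -0.  -3.2] shift [ 0.0001 -0.0019  0.0281] turn [ 0.0072 -0.0007 -0.0039]
```

Request:
{"api": "servo_tool", "payload": {
  "moves": "0 -0.002 0.007 0.007 0 -0.003 1; 0 0 0.007 0 0 0 1; 0 0 0.006 0 0 0 1; 0 0 0.003 0 0 0 1; 0 0 0 0 0 0 1; 0 0 0 0 0 0 1"
}}

```text
time_s: 5.5
tool_pos: [0.487, 0.0706, 0.0478]
tool_rot: [179.9, -0.0, 84.9]
force: [0.7, -0.0, -3.3]
grip_width: 0.0493
```

```bash
python3 g.py .4867 .070 .044 84.8; python3 s.py 2 side scene
```

```text
t 5.5 [0.487  0.0706 0.0478] [179.9  -0.   84.9] F [ 0.7 -0.  -3.3] shift [-0.0006 -0.0002  0.0038] turn [ 0.0047 -0.0016  0.0024]
[0.487  0.0706 0.0478] [ 1.7987e+02 -4.0000e-02  8.4870e+01] [ 0.11  0.63  0.05  0.31  0.11 -0.3   0.02]
[0.4871 0.0706 0.0481] [ 1.7984e+02 -5.0000e-02  8.4870e+01]
```

View pics/side2.png

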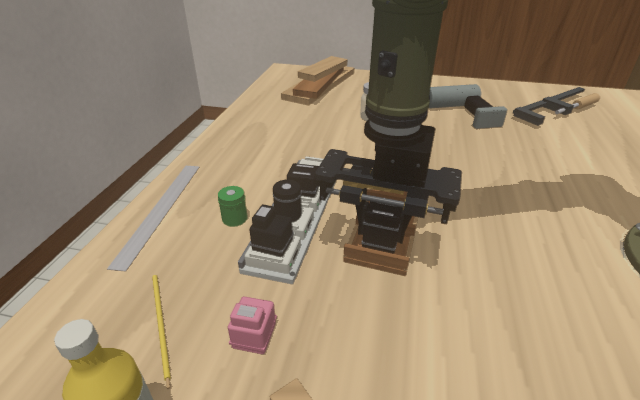

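The tall pack (384,235) hangs just above the left-end bay. I'll lower it until it makes contact.

Request:
{"api": "servo_tool", "payload": {
  "moves": "0 0 0.002 0.004 0 0 1; 0 0 0.002 0 0 0 1; 0 0 0.001 0 0 0 1; 0 0 0 0 0 0 1"
}}

```text
time_s: 5.93
tool_pos: [0.4879, 0.0706, 0.0432]
tool_rot: [179.9, -0.1, 84.9]
force: [0.8, 0.7, -4.5]
grip_width: 0.0499
```

Request:
{"api": "servo_tool", "payload": {
  "moves": "0 0 0.001 0 0 0 1; 0 0 0.001 0 0 0 1; 0 0 0 0 0 0 1"
}}

```text
time_s: 6.18
tool_pos: [0.4884, 0.0707, 0.0429]
tool_rot: [179.9, -0.1, 84.8]
force: [-0.1, 0.1, -3.6]
grip_width: 0.05
```

Request:
{"api": "servo_tool", "payload": {
  "moves": "0 -0.001 0.0015 0 0 0 1; 0 0 0.0015 0 0 0 1; 0 0 0 0 0 0 1"
}}

```text
time_s: 6.43
tool_pos: [0.4887, 0.0708, 0.0429]
tool_rot: [179.7, -0.1, 84.8]
force: [0.1, -0.2, -4.1]
grip_width: 0.05
```

Request:
{"api": "servo_tool", "payload": {
  "moves": "0 -0.001 0.004 0 0 0 1; 0 0 0.003 0 0 0 1"
}}

```text
time_s: 6.6
tool_pos: [0.4892, 0.071, 0.0423]
tool_rot: [179.7, -0.0, 84.8]
force: [-11.2, -2.1, 25.3]
grip_width: 0.0499
```

Contact is confirmed by the force rise to 25 N, so I'll release and retreat up.

Request:
{"api": "servo_tool", "payload": {
  "moves": "0 0 0 0 0 0 0.2; 0 0 0 0 0 0 -0.4; 0 0 0 0 0 0 -0.6; 0 0 0 0 0 0 -0.6; 0 0 0 0 0 0 -0.6"
}}

```text
time_s: 7.02
tool_pos: [0.4917, 0.0716, 0.0441]
tool_rot: [179.3, -0.1, 84.8]
force: [0.1, 0.6, 0.2]
grip_width: 0.0665
```

Request:
{"api": "servo_tool", "payload": {
  "moves": "0 0 -0.01 0 0 0 -0.6; 0 0 -0.02 0 0 0 -1; 0 0 -0.03 0 0 0 -1; 0 0 -0.03 0 0 0 -1; 0 0 -0.02 0 0 0 -1; 0 0 0 0 0 0 -1; 0 0 0 0 0 0 -1"
}}

```text
time_s: 7.6
tool_pos: [0.4891, 0.0715, 0.1599]
tool_rot: [179.5, -0.1, 84.8]
force: [0.0, 0.3, -0.7]
grip_width: 0.0869
```

```bash
python3 s.py 3 side scene; python3 g.py .6402 .1288 .13 85 8
```

```text
[0.4891 0.0715 0.1599] [ 1.7952e+02 -1.0000e-01  8.4850e+01] [ 0.17 -1.76  0.04 -2.09 -0.15  1.01  0.15]
[0.4887 0.0714 0.1588] [ 1.796e+02 -8.000e-02  8.485e+01]
t 7.7 [0.4887 0.0714 0.1588] [ 1.796e+02 -1.000e-01  8.490e+01] F [-0.9  0.3 -0.2] shift [0.0088 0.0182 0.0037] turn [ 0.0017 -0.0003 -0.0006]
```

View pics/side3.png

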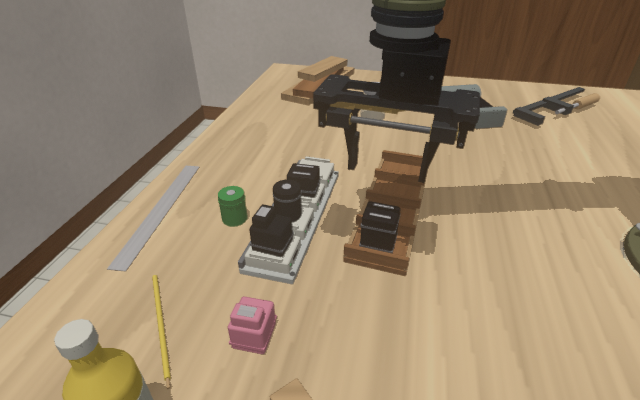

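The tall pack stands upright in the left-end bay at (380,225). Next is the step pack.

Request:
{"api": "servo_tool", "payload": {
  "moves": "0.006 0.012 0 0 0 0 -1; 0.009 0.018 0 0 0 0 -1; 0.01 0.021 0 0 0 0 -1; 0.01 0.021 0 0 0 0 -1; 0.01 0.021 0 0 0 0 -1; 0.009 0.019 0 0 0 0 -1; 0.008 0.014 0.01 0 0 0 -1; 0.003 0.008 0.01 0 0 0 -1; 0 0 0 0 0 0 -1; 0 0 0 0 0 0 -1; 0 0 0 0 0 0 -1"
}}

```text
time_s: 8.62
tool_pos: [0.623, 0.1237, 0.1189]
tool_rot: [-178.7, 0.4, 84.8]
force: [0.3, 0.2, 0.2]
grip_width: 0.0866
```

```bash
python3 g.py .6402 .1288 .056 85
```

```text
t 8.62 [0.623  0.1237 0.1189] [-178.7    0.4   84.8] F [0.3 0.2 0.2] shift [0.0071 0.0181 0.0625] turn [-0.0456  0.0143 -0.0063]
```

Request:
{"api": "servo_tool", "payload": {
  "moves": "0.004 0.009 -0.003 -0.023 0.007 -0.003 -1; 0.003 0.008 0 -0.02 0.007 -0.003 -1; 0 0 0 0 0 0 -1; 0 0 0 0 0 0 -1"
}}

```text
time_s: 8.95
tool_pos: [0.641, 0.1287, 0.1231]
tool_rot: [179.9, -0.0, 85.0]
force: [-0.2, 0.0, -0.5]
grip_width: 0.0871
```

```bash
python3 g.py .6402 .1288 .056 85;python3 s.py 4 wrist
```

```text
t 8.95 [0.641  0.1287 0.1231] [179.9  -0.   85. ] F [-0.2  0.  -0.5] shift [ 0.     -0.0009  0.0671] turn [ 0.0026 -0.0002 -0.0011]
[0.641  0.1287 0.1231] [ 1.7992e+02 -1.0000e-02  8.4970e+01] [-0.02 -0.32  0.01 -0.6   0.14 -0.49  0.03]
[0.6411 0.1286 0.1231] [ 1.7991e+02 -1.0000e-02  8.4960e+01]
```

View pics/wrist4.png

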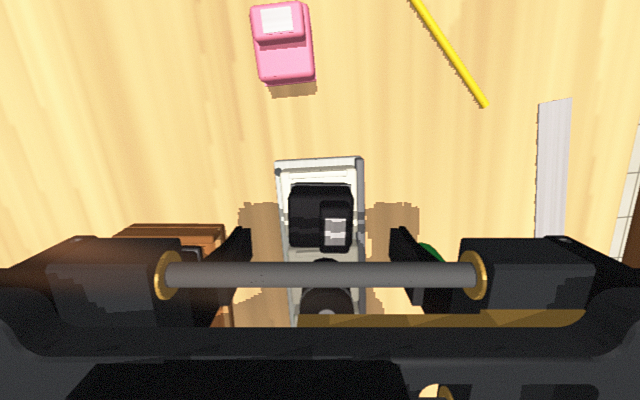

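```bash
python3 - <<'E'
from h import *
d=dict(np.load("pics/wrist4.npz"));o={"tool_pos":d["pos"],"tool_rot":d["rot"]}
w=cloud(d,camT(d,o)).reshape(-1,3)
for z in (.078,.094):
    k=(abs(w[:,2]-z)<.004)&(abs(w[:,0]-.64)<.04)&(w[:,1]>.095)&(w[:,1]<.18);p=w[k]
    print(len(p),cv2.minAreaRect((p[:,:2]*1000).astype(np.float32)))
E
```

```text
2127 ((640.9942016601562, 129.41778564453125), (43.69861602783203, 50.079612731933594), 84.23674774169922)
1485 ((651.1856079101562, 128.36985778808594), (36.041542053222656, 21.698318481445312), 84.58564758300781)
```

Request:
{"api": "servo_tool", "payload": {
  "moves": "0 0 0.015 0 0 0 -1; 0 0 0.02 0 0 0 -1; 0 0 0.015 0 0 0 -1; 0 0 0.008 0 0 0 -1; 0 0 0 0 0 0 -1; 0 0 0 0 0 0 -1"
}}

```text
time_s: 9.5
tool_pos: [0.6432, 0.1286, 0.0676]
tool_rot: [179.5, -0.1, 84.9]
force: [0.8, 0.2, 0.5]
grip_width: 0.0872
```

```bash
python3 g.py .6402 .1288 .056 85
```

```text
t 9.5 [0.6432 0.1286 0.0676] [ 1.795e+02 -1.000e-01  8.490e+01] F [0.8 0.2 0.5] shift [-0.0001 -0.0031  0.0116] turn [ 0.0167 -0.0035 -0.0026]
```

Request:
{"api": "servo_tool", "payload": {
  "moves": "0 -0.003 0.006 0.016 -0.003 0 -1; 0 0 0.005 0 0 0 -1; 0 0 0.001 0 0 0 -1; 0 0 0 0 0 0 -1"
}}

```text
time_s: 9.83
tool_pos: [0.6416, 0.1292, 0.0575]
tool_rot: [179.8, -0.1, 84.9]
force: [-0.1, 0.3, 0.7]
grip_width: 0.087
```

Request:
{"api": "servo_tool", "payload": {
  "moves": "0 0 0 0 0 0 1; 0 0 0 0 0 0 1; 0 0 0 0 0 0 1; 0 0 0 0 0 0 1; 0 0 0 0 0 0 1; 0 0 0 0 0 0 1; 0 0 0 0 0 0 1; 0 0 0 0 0 0 1"
}}

```text
time_s: 10.5
tool_pos: [0.6421, 0.1295, 0.0589]
tool_rot: [179.7, -0.1, 84.9]
force: [-0.7, -0.4, 0.2]
grip_width: 0.0497
```

Request:
{"api": "servo_tool", "payload": {
  "moves": "0 0 -0.01 0 0 0 1; 0 0 -0.02 0 0 0 1; 0 0 -0.025 0 0 0 1; 0 0 -0.025 0 0 0 1; 0 0 -0.015 0 0 0 1; 0 0 0 0 0 0 1; 0 0 0 0 0 0 1"
}}

```text
time_s: 11.08
tool_pos: [0.6365, 0.1279, 0.1527]
tool_rot: [-179.5, 0.1, 84.9]
force: [-0.5, 0.4, -5.7]
grip_width: 0.0498
```

```bash
python3 g.py .4663 -.154 .145 84.8 12
```

```text
t 11.08 [0.6365 0.1279 0.1527] [-1.795e+02  1.000e-01  8.490e+01] F [-0.5  0.4 -5.7] shift [-0.0247 -0.012   0.0008] turn [-0.0015  0.0004  0.0004]
```

Request:
{"api": "servo_tool", "payload": {
  "moves": "-0.01 -0.005 0 -0.008 0 0 1; -0.02 -0.009 0 -0.008 0 0 1; -0.025 -0.012 0 0 0 0 1; -0.027 -0.013 0 0 0 0 1; -0.027 -0.013 0 0 0 0 1; -0.027 -0.013 0 0 0 0 1; -0.027 -0.013 0 0 0 0 1; -0.027 -0.013 0 0 0 0 1; -0.027 -0.013 0 0 0 0 1; -0.025 -0.012 0 0 0 0 1; -0.025 -0.011 0 0 0 0 1; -0.018 -0.009 0 0 0 0 1; -0.008 -0.004 0 0 0 0 1; 0 0 0 0 0 0 1; 0 0 0 0 0 0 1"
}}

```text
time_s: 12.33
tool_pos: [0.4385, -0.1679, 0.1306]
tool_rot: [-177.7, 0.1, 84.7]
force: [-0.4, 0.1, -4.2]
grip_width: 0.0496
```

```bash
python3 g.py .4663 -.154 .075 84.8
```

```text
t 12.33 [ 0.4385 -0.1679  0.1306] [-1.777e+02  1.000e-01  8.470e+01] F [-0.4  0.1 -4.2] shift [0.0165 0.0287 0.0545] turn [-0.08    0.003  -0.0022]
```

Request:
{"api": "servo_tool", "payload": {
  "moves": "0.008 0.012 0 -0.03 0 0 1; 0.006 0.012 0 -0.03 0 0 1; 0.002 0.004 0 -0.01 0 0 1; 0 0 0 0 0 0 1; 0 0 0 0 0 0 1"
}}

```text
time_s: 12.75
tool_pos: [0.4725, -0.1468, 0.1283]
tool_rot: [-179.8, -0.1, 85.3]
force: [0.5, 0.8, -3.5]
grip_width: 0.0497
```

```bash
python3 g.py .4663 -.154 .065 84.8
```

```text
t 12.75 [ 0.4725 -0.1468  0.1283] [-1.798e+02 -1.000e-01  8.530e+01] F [ 0.5  0.8 -3.5] shift [-0.0077 -0.0053  0.0633] turn [-0.0063 -0.0029  0.0165]
```

Request:
{"api": "servo_tool", "payload": {
  "moves": "-0.004 -0.003 0.012 -0.006 0 0.008 1; -0.003 -0.002 0.018 0 0 0.006 1; 0 0 0.018 0 0 0 1; 0 0 0.01 0 0 0 1; 0 0 0 0 0 0 1; 0 0 0 0 0 0 1"
}}

```text
time_s: 13.25
tool_pos: [0.4694, -0.1507, 0.0695]
tool_rot: [179.9, -0.1, 85.3]
force: [0.5, -0.9, -4.1]
grip_width: 0.0495
```

```bash
python3 g.py .4663 -.154 .036 84.8
```

```text
t 13.25 [ 0.4694 -0.1507  0.0695] [ 1.799e+02 -1.000e-01  8.530e+01] F [ 0.5 -0.9 -4.1] shift [-0.0035 -0.0029  0.0335] turn [ 0.0037 -0.0027  0.0159]
```

Request:
{"api": "servo_tool", "payload": {
  "moves": "-0.003 -0.003 0.008 0.003 -0.002 0.015 1; -0.001 0 0.008 0 0 0 1; 0 0 0.008 0 0 0 1; 0 0 0.004 0 0 0 1; 0 0 0 0 0 0 1; 0 0 0 0 0 0 1"
}}

```text
time_s: 13.75
tool_pos: [0.4678, -0.1553, 0.0413]
tool_rot: [179.8, 0.0, 84.8]
force: [0.8, 0.0, -3.9]
grip_width: 0.0499
```

```bash
python3 g.py .4663 -.154 .036 84.8; python3 s.py 5 side scene
```

```text
t 13.75 [ 0.4678 -0.1553  0.0413] [179.8   0.   84.8] F [ 0.8  0.  -3.9] shift [ 0.0012 -0.0017  0.0053] turn [ 0.0084  0.0011 -0.    ]
[ 0.4678 -0.1553  0.0413] [1.7976e+02 3.0000e-02 8.4800e+01] [-0.05  0.41  0.02  0.03 -0.1  -0.35  0.05]
[ 0.468  -0.1553  0.0415] [1.7973e+02 3.0000e-02 8.4800e+01]
```

View pics/scene5.png

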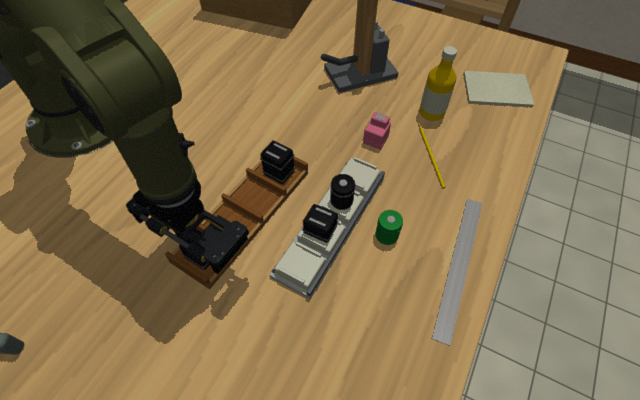

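The gripper is over the right-end bay (205,255) and the tall pack stands at (278,160). Lowering the step pack to contact.

Request:
{"api": "servo_tool", "payload": {
  "moves": "0.001 -0.001 0.003 0.006 0 0 1; 0 0 0.002 0 0 0 1; 0 0 0.001 0 0 0 1; 0 0 0.002 0 0 0 1; 0 0 0.003 0 0 0 1"
}}

```text
time_s: 14.27
tool_pos: [0.4681, -0.1545, 0.0368]
tool_rot: [179.9, 0.0, 84.8]
force: [-13.7, 4.3, 30.3]
grip_width: 0.0499
```

Request:
{"api": "servo_tool", "payload": {
  "moves": "0 0 0 0 0 0 0.2; 0 0 0 0 0 0 -0.4; 0 0 0 0 0 0 -0.6; 0 0 0 0 0 0 -0.6; 0 0 0 0 0 0 -0.6"
}}

```text
time_s: 14.68
tool_pos: [0.4718, -0.1553, 0.0405]
tool_rot: [179.5, 0.1, 84.8]
force: [-0.6, -0.4, -0.4]
grip_width: 0.0662
```

Request:
{"api": "servo_tool", "payload": {
  "moves": "0 0 -0.01 0 0 0 -0.6; 0 0 -0.02 0 0 0 -1; 0 0 -0.03 0 0 0 -1; 0 0 -0.03 0 0 0 -1; 0 0 -0.02 0 0 0 -1; 0 0 0 0 0 0 -1; 0 0 0 0 0 0 -1"
}}

```text
time_s: 15.27
tool_pos: [0.4701, -0.1549, 0.1574]
tool_rot: [179.5, 0.1, 84.8]
force: [-0.3, -0.4, -0.7]
grip_width: 0.0863
```

```bash
python3 s.py 6 side scene; python3 g.py .6384 .0554 .145 88 10
```

```text
[ 0.4701 -0.1549  0.1574] [1.7954e+02 8.0000e-02 8.4800e+01] [ 0.05 -1.91 -0.02 -2.03  0.14  1.03 -0.13]
[ 0.4697 -0.1547  0.1563] [1.7962e+02 7.0000e-02 8.4800e+01]
t 15.37 [ 0.4697 -0.1547  0.1563] [1.796e+02 1.000e-01 8.480e+01] F [-0.6  0.6 -0.2] shift [0.0225 0.0149 0.0012] turn [ 0.0013  0.0003 -0.0112]
```

View pics/side6.png

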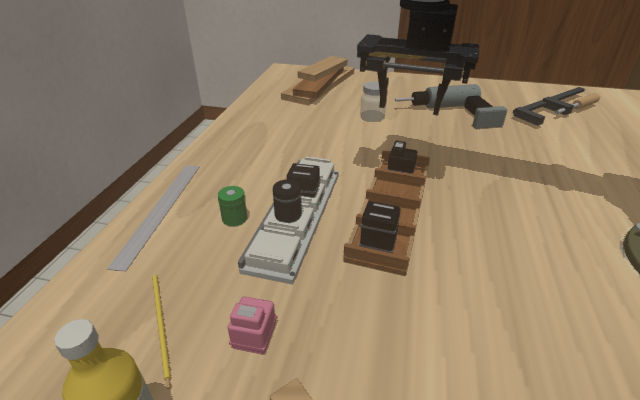

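The step pack is in the right-end bay (402,158), upright. Next is the round pack.

Request:
{"api": "servo_tool", "payload": {
  "moves": "0.012 0.008 0 0 0 -0.01 -1; 0.02 0.014 0 0 0 -0.01 -1; 0.025 0.017 0 0 0 -0.01 -1; 0.026 0.018 0 0 0 -0.01 -1; 0.026 0.018 0 0 0 -0.01 -1; 0.026 0.018 0 0 0 -0.01 -1; 0.025 0.017 0 0 0 -0.01 -1; 0.024 0.016 0 0 0 -0.01 -1; 0.018 0.012 0.005 0 0 -0.01 -1; 0.008 0.006 0.005 0 0 -0.01 -1; 0 0 0 0 0 0 -1; 0 0 0 0 0 0 -1"
}}

```text
time_s: 16.37
tool_pos: [0.6277, 0.0658, 0.126]
tool_rot: [-178.7, -0.3, 87.9]
force: [-0.8, -0.7, 0.1]
grip_width: 0.0869
```

```bash
python3 g.py .6384 .0554 .12 88
```

```text
t 16.37 [0.6277 0.0658 0.126 ] [-178.7   -0.3   87.9] F [-0.8 -0.7  0.1] shift [-0.0101  0.0112  0.0056] turn [-0.0449 -0.0118 -0.0026]
```

Request:
{"api": "servo_tool", "payload": {
  "moves": "-0.003 0.006 0 -0.022 -0.006 0 -1; -0.002 0.004 0 -0.015 -0.004 0 -1; 0 0 0 0 0 0 -1; 0 0 0 0 0 0 -1"
}}

```text
time_s: 16.7
tool_pos: [0.6362, 0.0546, 0.1247]
tool_rot: [-179.7, 0.2, 87.6]
force: [-0.2, 0.2, -0.9]
grip_width: 0.0871
```

```bash
python3 g.py .6384 .0554 .06 88; python3 s.py 7 wrist; python3 - <<'E'
from h import *
d=dict(np.load("pics/wrist7.npz"));o={"tool_pos":d["pos"],"tool_rot":d["rot"]}
w=cloud(d,camT(d,o)).reshape(-1,3)
k=(abs(w[:,2]-.09)<.005)&(abs(w[:,0]-.64)<.035)&(w[:,1]>.02)&(w[:,1]<.09);p=w[k]
print(len(p),cv2.minEnclosingCircle((p[:,:2]*1000).astype(np.float32)))
E
```

```text
t 16.7 [0.6362 0.0546 0.1247] [-179.7    0.2   87.6] F [-0.2  0.2 -0.9] shift [0.0011 0.0026 0.0646] turn [-0.0108  0.0057 -0.0141]
[0.6362 0.0546 0.1247] [-1.7969e+02  1.7000e-01  8.7600e+01] [ 0.97 -0.7   0.87  0.36  0.48 -0.23  0.  ]
[0.6362 0.0542 0.1248] [-179.7     0.18   87.57]
2749 ((639.3101196289062, 55.076393127441406), 22.073244094848633)
```

Request:
{"api": "servo_tool", "payload": {
  "moves": "0.001 0.002 0.013 -0.01 0.004 -0.01 -1; 0 0 0.018 0 0 0 -1; 0 0 0.015 0 0 0 -1; 0 0 0.008 0 0 0 -1; 0 0 0 0 0 0 -1; 0 0 0 0 0 0 -1"
}}

```text
time_s: 17.25
tool_pos: [0.6401, 0.0501, 0.0736]
tool_rot: [179.6, 0.1, 87.5]
force: [-0.5, -0.4, 0.7]
grip_width: 0.0868
```

```bash
python3 g.py .639 .0552 .06 88
```

```text
t 17.25 [0.6401 0.0501 0.0736] [1.796e+02 1.000e-01 8.750e+01] F [-0.5 -0.4  0.7] shift [ 0.005  -0.0014  0.0135] turn [ 0.0146  0.0038 -0.0187]
```

Request:
{"api": "servo_tool", "payload": {
  "moves": "0.004 -0.001 0.006 0.013 0.003 -0.015 -1; 0.001 0 0.006 0 0 0 -1; 0 0 0.001 0 0 0 -1; 0 0 0 0 0 0 -1; 0 0 0 0 0 0 -1"
}}

```text
time_s: 17.67
tool_pos: [0.6411, 0.0558, 0.0624]
tool_rot: [179.7, -0.0, 87.9]
force: [-0.2, 0.2, 0.2]
grip_width: 0.0868
```

```bash
python3 g.py .639 .0552 .06 88
```

```text
t 17.67 [0.6411 0.0558 0.0624] [179.7  -0.   87.9] F [-0.2  0.2  0.2] shift [-0.0007 -0.002   0.0024] turn [ 0.0088 -0.0009 -0.0026]
```

Request:
{"api": "servo_tool", "payload": {
  "moves": "0 -0.002 0.002 0.008 0 0 -1; 0 0 0 0 0 0 1; 0 0 0 0 0 0 1; 0 0 0 0 0 0 1; 0 0 0 0 0 0 1; 0 0 0 0 0 0 1; 0 0 0 0 0 0 1; 0 0 0 0 0 0 1; 0 0 0 0 0 0 1; 0 0 0 0 0 0 1"
}}

```text
time_s: 18.5
tool_pos: [0.6396, 0.056, 0.0614]
tool_rot: [179.9, -0.0, 87.9]
force: [0.2, 0.8, -0.3]
grip_width: 0.0433
```

Request:
{"api": "servo_tool", "payload": {
  "moves": "0 0 -0.01 0 0 0 1; 0 0 -0.02 0 0 0 1; 0 0 -0.025 0 0 0 1; 0 0 -0.025 0 0 0 1; 0 0 -0.015 0 0 0 1; 0 0 0 0 0 0 1; 0 0 0 0 0 0 1"
}}

```text
time_s: 19.08
tool_pos: [0.6346, 0.0553, 0.1565]
tool_rot: [-179.4, 0.1, 87.9]
force: [-0.1, 0.2, -4.0]
grip_width: 0.0433
```

```bash
python3 g.py .4731 -.0793 .145 84.8 9
```

```text
t 19.08 [0.6346 0.0553 0.1565] [-1.794e+02  1.000e-01  8.790e+01] F [-0.1  0.2 -4. ] shift [-0.0156 -0.0174  0.0015] turn [-0.0024  0.0003  0.0122]
```

Request:
{"api": "servo_tool", "payload": {
  "moves": "-0.008 -0.009 0 -0.008 0 0.012 1; -0.014 -0.016 0 -0.008 0 0.012 1; -0.016 -0.018 0 -0.006 0 0.012 1; -0.017 -0.019 0 -0.006 0 0.012 1; -0.018 -0.02 0 -0.006 0 0.012 1; -0.018 -0.02 0 -0.006 0 0.012 1; -0.016 -0.018 0 -0.006 0 0.012 1; -0.013 -0.015 0 -0.006 0 0.012 1; -0.008 -0.009 0 0 0 0.01 1; -0.003 -0.003 0 0 0 0 1; 0 0 0 0 0 0 1; 0 0 0 0 0 0 1"
}}

```text
time_s: 20.08
tool_pos: [0.4634, -0.0687, 0.1402]
tool_rot: [-179.5, -0.1, 84.9]
force: [-0.3, 0.3, -3.3]
grip_width: 0.0434
```

```bash
python3 g.py .4731 -.0793 .07 84.8
```

```text
t 20.08 [ 0.4634 -0.0687  0.1402] [-1.795e+02 -1.000e-01  8.490e+01] F [-0.3  0.3 -3.3] shift [-0.0098  0.0111  0.0701] turn [-0.016  -0.0021  0.0048]
```

Request:
{"api": "servo_tool", "payload": {
  "moves": "-0.004 0.005 0.012 -0.01 0 0.004 1; -0.004 0.004 0.018 0 0 0 1; 0 0 0.018 0 0 0 1; 0 0 0.012 0 0 0 1; 0 0 0.003 0 0 0 1; 0 0 0 0 0 0 1; 0 0 0 0 0 0 1"
}}

```text
time_s: 20.67
tool_pos: [0.4809, -0.0705, 0.0757]
tool_rot: [179.8, -0.2, 85.5]
force: [0.3, -0.4, -3.9]
grip_width: 0.0434
```

```bash
python3 g.py .4731 -.0793 .04 84.8
```

```text
t 20.67 [ 0.4809 -0.0705  0.0757] [179.8  -0.2  85.5] F [ 0.3 -0.4 -3.9] shift [-0.0096 -0.0072  0.0356] turn [ 0.0081 -0.0087  0.0233]
```

Request:
{"api": "servo_tool", "payload": {
  "moves": "-0.004 -0.003 0 0.008 -0.004 0.012 1; -0.004 -0.003 0 0 -0.004 0.008 1; -0.001 0 0.004 0 0 0 1; 0 0 0 0 0 0 1; 0 0 0 0 0 0 1"
}}

```text
time_s: 21.08
tool_pos: [0.4764, -0.0794, 0.0744]
tool_rot: [179.7, 0.0, 84.9]
force: [0.5, -0.4, -3.5]
grip_width: 0.0429
```

```bash
python3 g.py .4731 -.0793 .04 84.8
```

```text
t 21.08 [ 0.4764 -0.0794  0.0744] [179.7   0.   84.9] F [ 0.5 -0.4 -3.5] shift [-0.0002 -0.0035  0.0344] turn [0.0108 0.0002 0.0038]
```

Request:
{"api": "servo_tool", "payload": {
  "moves": "0 -0.003 0.008 0.01 0 0.003 1; 0 -0.001 0.008 0 0 0 1; 0 0 0.008 0 0 0 1; 0 0 0.005 0 0 0 1; 0 0 0 0 0 0 1; 0 0 0 0 0 0 1"
}}

```text
time_s: 21.58
tool_pos: [0.4716, -0.079, 0.0421]
tool_rot: [-180.0, -0.0, 84.8]
force: [0.4, -0.1, -3.6]
grip_width: 0.0432
```

```bash
python3 g.py .4731 -.0793 .04 84.8
```

```text
t 21.58 [ 0.4716 -0.079   0.0421] [-180.    -0.    84.8] F [ 0.4 -0.1 -3.6] shift [-0.0001  0.0015  0.0021] turn [-0.0009 -0.0001 -0.0005]
```

Request:
{"api": "servo_tool", "payload": {
  "moves": "0 0.001 0.002 0 0 0 1; 0 0 0.001 0 0 0 1; 0 0 0.002 0 0 0 1; 0 0 0.003 0 0 0 1"
}}

```text
time_s: 21.92
tool_pos: [0.4729, -0.0791, 0.0392]
tool_rot: [-179.8, -0.0, 84.8]
force: [-12.8, 1.9, 31.9]
grip_width: 0.0435
```

Request:
{"api": "servo_tool", "payload": {
  "moves": "0 0 0 0 0 0 0.2; 0 0 0 0 0 0 -0.4; 0 0 0 0 0 0 -0.6; 0 0 0 0 0 0 -0.6; 0 0 0 0 0 0 -0.6"
}}

```text
time_s: 22.33
tool_pos: [0.4768, -0.0795, 0.0429]
tool_rot: [179.7, 0.0, 84.8]
force: [-0.2, 0.0, 0.1]
grip_width: 0.0624
```

Request:
{"api": "servo_tool", "payload": {
  "moves": "0 0 -0.01 0 0 0 -0.6; 0 0 -0.02 0 0 0 -1; 0 0 -0.03 0 0 0 -1; 0 0 -0.03 0 0 0 -1; 0 0 -0.02 0 0 0 -1; 0 0 0 0 0 0 -1; 0 0 0 0 0 0 -1"
}}

```text
time_s: 22.92
tool_pos: [0.4755, -0.0793, 0.1599]
tool_rot: [179.8, 0.0, 84.8]
force: [-0.0, -0.1, -0.2]
grip_width: 0.0866
```

```bash
python3 s.py 8 side; python3 g.py .632 -.0194 .145 91.8 8
```

```text
[ 0.4755 -0.0793  0.1599] [1.7981e+02 1.0000e-02 8.4800e+01] [-0.02 -1.85 -0.08 -2.07 -0.    1.16 -0.14]
[ 0.4759 -0.0793  0.1599] [1.7977e+02 1.0000e-02 8.4800e+01]
t 22.97 [ 0.4759 -0.0793  0.1599] [179.8   0.   84.8] F [-0.2 -0.1 -0.3] shift [0.0092 0.0188 0.0019] turn [ 0.001   0.0001 -0.0305]
```

View pics/side8.png

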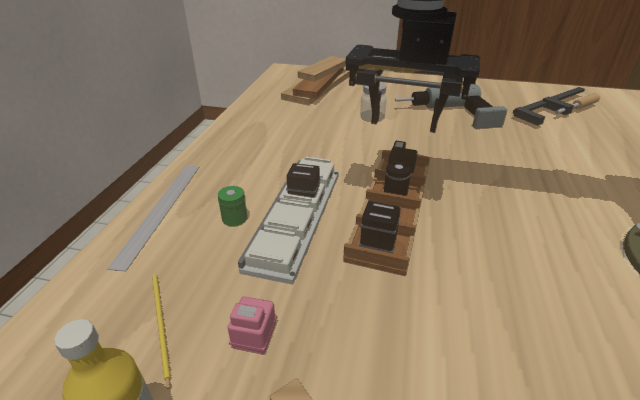

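The round pack stands in the third bay from the left (397,178). Only the low pack is left, at (303,180).

Request:
{"api": "servo_tool", "payload": {
  "moves": "0.005 0.01 0 0 0 -0.028 -1; 0.009 0.017 0 0 0 -0.03 -1; 0.01 0.021 0 0 0 -0.03 -1; 0.01 0.021 0 0 0 -0.03 -1; 0.01 0.021 0 0 0 -0.03 -1; 0.009 0.019 0 0 0 -0.03 -1; 0.008 0.015 0 0 0 -0.03 -1; 0.005 0.01 0.01 0 0 -0.03 -1; 0 0.004 0.01 0 0 0 -1; 0 0 0 0 0 0 -1; 0 0 0 0 0 0 -1"
}}

```text
time_s: 23.88
tool_pos: [0.6196, -0.0109, 0.1216]
tool_rot: [-179.0, -0.2, 92.3]
force: [1.1, -0.4, 0.5]
grip_width: 0.087
```

```bash
python3 g.py .632 -.0194 .11 91.8
```

```text
t 23.88 [ 0.6196 -0.0109  0.1216] [-179.    -0.2   92.3] F [ 1.1 -0.4  0.5] shift [-0.009   0.0122  0.0113] turn [-0.036  -0.0085  0.0165]
```

Request:
{"api": "servo_tool", "payload": {
  "moves": "-0.004 0.006 0 -0.018 -0.004 0.008 -1; -0.004 0.005 0 -0.012 -0.004 0.004 -1; 0 0 0 0 0 0 -1; 0 0 0 0 0 0 -1; 0 0 0 0 0 0 -1"
}}

```text
time_s: 24.3
tool_pos: [0.63, -0.0223, 0.1212]
tool_rot: [-179.8, 0.1, 91.7]
force: [-0.3, -0.9, -0.2]
grip_width: 0.0868
```

```bash
python3 g.py .632 -.0194 .054 91.8; python3 s.py 9 wrist; python3 - <<'E'
from h import *
d=dict(np.load("pics/wrist9.npz"));o={"tool_pos":d["pos"],"tool_rot":d["rot"]}
w=cloud(d,camT(d,o)).reshape(-1,3)
k=(abs(w[:,2]-.076)<.005)&(abs(w[:,0]-.632)<.035)&(abs(w[:,1]+.02)<.035);p=w[k]
print(len(p),cv2.minAreaRect((p[:,:2]*1000).astype(np.float32)))
E
```

```text
t 24.3 [ 0.63   -0.0223  0.1212] [-1.798e+02  1.000e-01  9.170e+01] F [-0.3 -0.9 -0.2] shift [0.0029 0.0023 0.0672] turn [-0.0068  0.0033 -0.0046]
[ 0.63   -0.0223  0.1212] [-1.7981e+02  9.0000e-02  9.1670e+01] [ 0.43 -0.58  0.1  -0.08 -0.08  0.18 -0.06]
[ 0.6301 -0.0223  0.1214] [-1.7982e+02  1.0000e-01  9.1670e+01]
3572 ((632.6943359375, -19.107004165649414), (50.21392059326172, 43.35651779174805), 1.1167443990707397)
```

Request:
{"api": "servo_tool", "payload": {
  "moves": "0.002 0.001 0.013 -0.005 0.003 0 -1; 0.001 0 0.018 0 0 0 -1; 0 0 0.018 0 0 0 -1; 0 0 0.01 0 0 0 -1; 0 0 0 0 0 0 -1; 0 0 0 0 0 0 -1"
}}

```text
time_s: 24.85
tool_pos: [0.633, -0.0197, 0.0649]
tool_rot: [179.6, 0.0, 91.6]
force: [0.4, 0.6, 0.4]
grip_width: 0.0868
```

```bash
python3 g.py .6325 -.0192 .054 91.5
```

```text
t 24.85 [ 0.633  -0.0197  0.0649] [179.6   0.   91.6] F [0.4 0.6 0.4] shift [ 0.0005 -0.0006  0.0109] turn [0.0137 0.0008 0.0035]
```

Request:
{"api": "servo_tool", "payload": {
  "moves": "0 -0.001 0.006 0.013 0 0.002 -1; 0 0 0.004 0 0 0 -1; 0 0 0 0 0 0 -1; 0 0 0 0 0 0 -1; 0 0 0 0 0 0 1; 0 0 0 0 0 0 1; 0 0 0 0 0 0 1; 0 0 0 0 0 0 1; 0 0 0 0 0 0 1; 0 0 0 0 0 0 1; 0 0 0 0 0 0 1; 0 0 0 0 0 0 1"
}}

```text
time_s: 25.85
tool_pos: [0.6346, -0.0198, 0.0586]
tool_rot: [179.7, 0.0, 91.5]
force: [-0.0, -0.0, -0.3]
grip_width: 0.0496
```

```bash
python3 g.py .6325 -.0192 .054 91.5
```

```text
t 25.85 [ 0.6346 -0.0198  0.0586] [179.7   0.   91.5] F [-0.  -0.  -0.3] shift [ 0.0007 -0.0021  0.0046] turn [0.012  0.0013 0.001 ]
```

Request:
{"api": "servo_tool", "payload": {
  "moves": "0 0 -0.01 0 0 0 1; 0 0 -0.02 0 0 0 1; 0 0 -0.025 0 0 0 1; 0 0 -0.025 0 0 0 1; 0 0 -0.015 0 0 0 1; 0 0 0 0 0 0 1; 0 0 0 0 0 0 1"
}}

```text
time_s: 26.43
tool_pos: [0.6312, -0.0197, 0.1566]
tool_rot: [-179.9, 0.0, 91.5]
force: [-0.3, -0.0, -3.8]
grip_width: 0.05
```

```bash
python3 g.py .4799 -.0047 .145 84.8 8
```

```text
t 26.43 [ 0.6312 -0.0197  0.1566] [-179.9    0.    91.5] F [-0.3 -0.  -3.8] shift [ 0.0024 -0.0188  0.0015] turn [-0.0003  0.0001  0.0294]
```

Request:
{"api": "servo_tool", "payload": {
  "moves": "0.001 -0.01 0 -0.006 0 0.028 1; 0.002 -0.017 0 -0.006 0 0.028 1; 0.002 -0.02 0 -0.006 0 0.028 1; 0.003 -0.021 0 -0.006 0 0.028 1; 0.003 -0.021 0 -0.006 0 0.028 1; 0.003 -0.02 0 -0.006 0 0.028 1; 0.003 -0.016 0 -0.006 0 0.028 1; 0.001 -0.01 0 0 0 0.028 1; 0 -0.004 0 0 0 0 1; 0 0 0 0 0 0 1; 0 0 0 0 0 0 1"
}}

```text
time_s: 27.35
tool_pos: [0.4786, 0.002, 0.1415]
tool_rot: [179.9, 0.1, 84.8]
force: [0.5, -0.3, -1.1]
grip_width: 0.0495
```

```bash
python3 g.py .4799 -.0047 .075 84.8
```

```text
t 27.35 [0.4786 0.002  0.1415] [1.799e+02 1.000e-01 8.480e+01] F [ 0.5 -0.3 -1.1] shift [-0.0064  0.0018  0.0665] turn [0.0026 0.0029 0.0008]
```

Request:
{"api": "servo_tool", "payload": {
  "moves": "-0.003 0 0.012 0 0 0 1; -0.003 0 0.018 0 0 0 1; 0 0 0.018 0 0 0 1; 0 0 0.01 0 0 0 1; 0 0 0 0 0 0 1; 0 0 0 0 0 0 1"
}}

```text
time_s: 27.85
tool_pos: [0.4832, -0.0052, 0.0812]
tool_rot: [179.7, 0.1, 84.8]
force: [0.8, -0.2, -1.9]
grip_width: 0.0496
```

```bash
python3 g.py .4799 -.0047 .037 84.8
```

```text
t 27.85 [ 0.4832 -0.0052  0.0812] [1.797e+02 1.000e-01 8.480e+01] F [ 0.8 -0.2 -1.9] shift [ 0.0003 -0.0035  0.0442] turn [0.0096 0.0019 0.0012]
```

Request:
{"api": "servo_tool", "payload": {
  "moves": "0 -0.003 0.01 0.009 0 0 1; 0 -0.001 0.01 0 0 0 1; 0 0 0.01 0 0 0 1; 0 0 0.007 0 0 0 1; 0 0 0.002 0 0 0 1; 0 0 0 0 0 0 1; 0 0 0 0 0 0 1"
}}

```text
time_s: 28.43
tool_pos: [0.481, -0.0046, 0.04]
tool_rot: [179.8, 0.0, 84.9]
force: [0.5, 0.4, -2.0]
grip_width: 0.0496
```

```bash
python3 g.py .4799 -.0047 .037 84.8
```

```text
t 28.43 [ 0.481  -0.0046  0.04  ] [179.8   0.   84.9] F [ 0.5  0.4 -2. ] shift [-0.0002 -0.0011  0.003 ] turn [0.0056 0.0009 0.0023]
```

Request:
{"api": "servo_tool", "payload": {
  "moves": "0 -0.001 0.002 0.004 0 0 1; 0 0 0.002 0 0 0 1; 0 0 0.002 0 0 0 1; 0 0 0.003 0 0 0 1"
}}

```text
time_s: 28.77
tool_pos: [0.4807, -0.0045, 0.0364]
tool_rot: [180.0, 0.1, 84.9]
force: [-13.6, -0.3, 28.0]
grip_width: 0.0493
```

Request:
{"api": "servo_tool", "payload": {
  "moves": "0 0 0 0 0 0 0.2; 0 0 0 0 0 0 -0.4; 0 0 0 0 0 0 -0.6; 0 0 0 0 0 0 -0.6; 0 0 0 0 0 0 -0.6"
}}

```text
time_s: 29.18
tool_pos: [0.4836, -0.0044, 0.0397]
tool_rot: [179.6, 0.0, 84.9]
force: [1.4, -1.4, 0.5]
grip_width: 0.0665
```

Request:
{"api": "servo_tool", "payload": {
  "moves": "0 0 -0.01 0 0 0 -0.6; 0 0 -0.02 0 0 0 -1; 0 0 -0.03 0 0 0 -1; 0 0 -0.03 0 0 0 -1; 0 0 -0.03 0 0 0 -1; 0 0 -0.03 0 0 0 -1; 0 0.02 -0.03 0 0 0 -1; 0 0.03 0 0 0 0 -1; 0 0.03 0 0 0 0 -1; 0 0.03 0 0 0 0 -1; 0 0.02 0 0 0 0 -1; 0 0 0 0 0 0 -1; 0 0 0 0 0 0 -1"
}}

```text
time_s: 30.27
tool_pos: [0.6154, -0.0163, 0.2364]
tool_rot: [179.4, 0.0, 84.9]
force: [-0.4, 0.7, 0.4]
grip_width: 0.0871
```

```bash
python3 s.py 10 side scene wrist; python3 - <<'E'
from h import *
C=np.array([.4765,-.042]);a=np.deg2rad(-5.2);R=np.array([[np.cos(a),-np.sin(a)],[np.sin(a),np.cos(a)]])
for n in ["side","scene","wrist"]:
    d=dict(np.load(f"pics/{n}10.npz"));o={"tool_pos":d["pos"],"tool_rot":d["rot"]}
    w=cloud(d,camT(d,o)).reshape(-1,3)
    c=C+(np.array([2,-3])*1e-3 if n=="scene" else 0)*np.array(1.)
    l=(w[:,:2]-c)@R
    print(n)
    for nm,y,z in [("tall",.1125,.080),("low",.0375,.054),("round",-.0375,.068),("step",-.1125,.056),("tower",-.1125,.072)]:
        k=(abs(w[:,2]-z)<.005)&(abs(l[:,0])<.045)&(abs(l[:,1]-y)<.033);p=l[k]
        if len(p)<40: print(" ",nm,len(p));continue
        r=cv2.minAreaRect((p*1000).astype(np.float32));print(" ",nm,len(p),"z",np.round(np.percentile(w[k,2],[5,50,95])*1e3,1),np.round(r[0],1),np.round(r[1],1),round(r[2],1))
E
```

```text
[ 0.6154 -0.0163  0.2364] [1.7942e+02 1.0000e-02 8.4880e+01] [ 0.15  1.67  0.14 -2.13  0.18 -0.36  0.  ]
[ 0.6142 -0.0161  0.2364] [1.7943e+02 2.0000e-02 8.4900e+01]
side
  tall 699 z [76.6 80.8 82.3] [  2.5 113.7] [45.7 50.1] 89.8
  low 437 z [53.  55.  56.3] [ 0.6 38.1] [41.3 49.9] 88.7
  round 308 z [64.3 68.7 70.2] [ -0.3 -36.8] [43.6 41.7] 76.0
  step 249 z [52.4 56.4 59.2] [   1.1 -113.2] [49.9 45.5] 1.5
  tower 125 z [68.1 72.8 74.2] [  11.  -111.9] [36.  21.6] 88.9
scene
  tall 447 z [76.4 79.5 81.6] [  2.4 114.2] [49.3 44.3] 0.3
  low 499 z [50.9 53.6 55.6] [ 0.9 38.8] [44.1 50.2] 88.7
  round 413 z [65.4 67.7 69.4] [  0.4 -37.1] [43.1 41.7] 32.4
  step 374 z [52.  55.3 59.2] [   1.6 -112.2] [44.  50.6] 89.8
  tower 260 z [68.5 71.6 73.5] [  11.6 -112.4] [35.6 22.2] 89.0
wrist
  tall 2050 z [78.8 81.6 83.1] [  4.7 114. ] [43.  49.6] 89.9
  low 1450 z [52.6 55.5 57. ] [ 3.3 38.9] [43.6 49.5] 89.5
  round 699 z [66.9 69.6 70.9] [ -2.2 -32.8] [43.2 29.8] 39.6
  step 71 z [52.7 56.4 59.3] [  26.3 -123. ] [23.3  5.1] 88.1
  tower 76 z [68.5 72.9 74.6] [  18.  -125.3] [26.4 12.7] 38.0
```

View pics/side10.png

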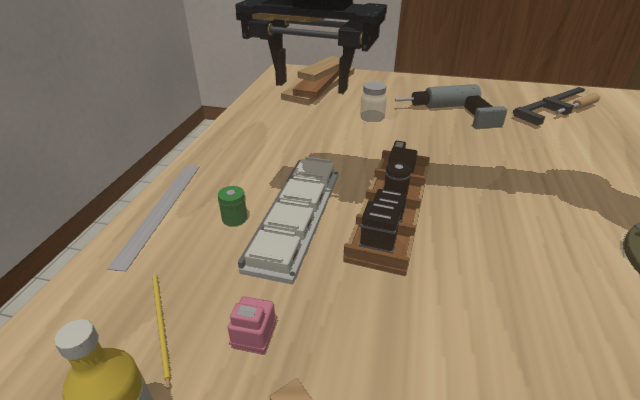

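View pics/scene10.png

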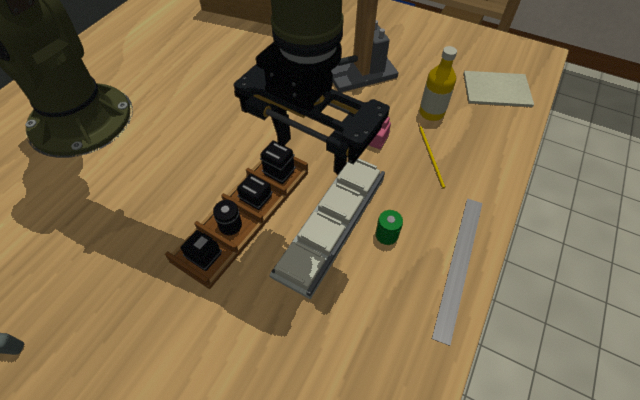

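All four packs stand within about 3 mm of their bay centres and at the right heights. In scene10 they are at (278,160), (255,192), (227,217) and (200,250). The gripper is open and clear, so I'm handing in.

```bash
python3 -c "
from cell import env
print(env.sign_off())"
```

```text
the job is handed in; nothing more can be done
None
```

All four battery packs are in the rack in reverse order, released and upright, and the job was handed in at about 30 s of the 88 s allowed. The chargers held step, round, low and tall from left to right. The rack now holds tall, low, round and step from left to right. I never went near the green and pink look-alikes.

- **Position:** the side and scene cameras put every pack within about 2 mm of its bay centre along the row and 3 mm across it. The limits are 15 mm and 20 mm.
- **Height:** pack tops were at about 80, 54, 68 and 56/72 mm for tall, low, round and step. That matches packs standing flat on the bay floor, and no pack tilted visibly.
- **Gripper:** it ended open and clear of everything, with about 0 N on it. Each pack was lowered until the force rose to 25–32 N on contact, then released.
- **Disagreements:** the scene camera reads about 2–3 mm off the other two, which I allowed for in that check. The last wrist picture had the round and step packs partly out of view, so its figures for those two don't count. It put the tall and low packs 2–3 mm further across than the other cameras did, still well inside the limit.

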